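# Find the stamped carton and send it to the dispatch line

## Robot

A 6-joint arm with a two-finger parallel gripper is mounted at the origin on the work surface. World frame = base frame: x ahead of the robot, y to its left, z up, the work surface at z = 0. Lengths are in m, angles in rad, forces in N, time in s.
With the tool pointing down it reaches from about 0.25 to 0.775 m from the base axis. Payload 4 kg.
Tool frame: the origin (TCP) lies at the very end of the fingers, on their centre line; the grasp point (between the pads) lies 19 mm behind it; x points along the fingers, y is the direction in which the jaws open and shut, and the axes are right-handed (so a half turn about x gives the same grasp; the last joint's range is limited). The gripper opens to 94 mm and grips with 3 to 60 N. Pads are 16 mm wide; open, the fingers measure 119 mm over their backs; the gripper's body (75 mm by 177 mm) begins 78 mm behind the grasp point.
Start: joints at [1.167, 0.087, 1.371, -0, 1.684, -0.103], TCP at [0.163, 0.525, 0.206] pointing down, gripper open.
Joint ranges: [-3.1, 3.1], [-0.76, 2.03], [0.27, 2.55], [-1.08, 4.22], [0.17, 2.65], [-2.57, 2.57]. Speed limits (rad/s): [2.79, 2.79, 3.14, 3.14, 3.14, 3.14].

## Interface

Orientations are given as [roll, pitch, yaw] about the fixed x, y, z axes, in that order (R = Rz(yaw) Ry(pitch) Rx(roll)).
In Python, from bench import robot gives the robot as it stands.
- The arm moves only by the tool carry_out, never from a script. Its argument "targets" is a list of rows, each a list of 5 numbers: the closure, from 0 (fully open) to 1 (shut), then the shift along the tool's x, y, z in cm, then the turn about the tool's x in degrees. In form: [[fingers, tx, ty, tz, turn], ...]. A call has 1 to 20 rows; each row shifts and turns the commanded pose from where the row before left it, along the tool's axes as they then stand; what a row does not reach is not made up. A row lasts 1/10 s, in which the tool goes at most 50 mm and 8.59 degrees, less where a joint would pass 70% of its speed; a pose out of reach is approached as far as the arm can. A call is refused whole if a number of a shift passes 5 or a number of a turn 8.59, either way. A call with a gripper value outside its range is refused whole. The fingers move at their own pace and stop on an object; the grip force is fixed at half the most. Time passes only in rows, so rows that do not move let the fingers close. It gives the time, the measured TCP pose, the force and the opening at its end, in the units of the state.
- robot.get_obs(): the state, without advancing time (a new reading comes with each control period).
- robot.snapshot(name): name is "scene" or "side" or "wrist"; returns a dict with "image" (480x640x3 uint8, red, green, blue), "camera_matrix" (3x3 intrinsics, pixels), "distortion" ([k1, k2, p1, p2, k3] as OpenCV has them; the pictures are not rectified), "pose" (4x4, takes a point from camera to world coordinates). Camera axes: x right, y up, looking along -z (the intrinsics and any distortion apply to the point x, -y, -z); pixel columns grow to the right and rows downward; lengths in m; the calibration is good to about 2 mm. A picture is of the moment at which its call begins. There is no depth.
- robot.close_job(): hands the job in, once; it reports no verdict.
The state is a dict: "time": time; "joint_positions": joint angles; "qvel": joint speeds; "joint_torque": joint torques, N m; "tool_pos": TCP position; "ee_rot": TCP orientation; "wrist_force": force on the tool from outside, world axes, zero at the start; "wrist_torque": the same for the moment, N m; "width": finger opening in m.
Only numpy, scipy, OpenCV 4.12 (cv2) and the standard library are available. Lean on these libraries where they do the work, as an engineer would, in place of code of your own. Each camera call takes 0.05 s, during which the arm holds its last target. There are 200 camera calls.

## Task

Two like cartons stand on the lab bench, one on either side of the dark dispatch line, and one of them has a ring with a bar stamped on its underside. With the fingertips only, never gripping or lifting a carton, tip both over towards the robot so that they lie on the side with their undersides facing away from the robot, then push the stamped one, lying as it is, along the bench until it is centred across the dispatch line, all of it between the line's two end bars. Leave the other carton lying where it fell, and do not disturb the bottle, the beaker and the vial rack.

Things in the scene. Friction and masses are not known exactly. Their poses are not given: they have to be found in the camera images.
- stamped: Rigid, evenly filled brown carton, x 74, y 94, z 120 mm, 0.25 to 0.5 kg, loose. Origin: centre of underside; z to the lid; at the start x points away from the robot (yaw within 0.25 rad). A pull near the top tips it; it does not slide. Once tipped towards the robot: x up, z towards the robot, 74 mm high. Underside stamped with a black 58 mm ring and bar; left or right of the line.
- stamped_mid (a point): Centre of the stamped carton's volume, 60 mm above its underside along its z.
- plain: Rigid, evenly filled brown carton, x 74, y 94, z 120 mm, 0.25 to 0.5 kg, loose. Origin: centre of underside; z to the lid; at the start x points away from the robot (yaw within 0.25 rad). A pull near the top tips it; it does not slide. Once tipped towards the robot: x up, z towards the robot, 74 mm high. Underside blank; else the same.
- plain_mid (a point): Centre of the plain carton's volume, 60 mm above its underside along its z.
- line: Dispatch line: a straight strip of flat black tape on the bench between the cartons, 24 mm wide, 0.34 m long, too thin to feel, with a 100 mm cross bar at each end (the bars' middles are 0.34 m apart). Origin: middle of the strip, on the bench; x runs along the strip, roughly away from the robot; y is across it.
- bottle: Bystander: amber glass bottle, 60 mm across, 140 mm high, beyond the line's far end. Origin: centre of its underside.
- beaker: Bystander: white beaker, 66 mm across, 80 mm high, at the far left. Origin: centre of its underside.
- rack: Bystander: white vial rack, 60 by 110 mm, 50 mm high, at the far right. Origin: centre of its underside.

How it is judged:
On the way, in this order (a step that is already met when the one before it is completed fails the run):
1. both cartons lie at rest on the side that faced the robot, undersides facing away from it, both still off the dispatch line (angle between each of stamped, plain's own x axis and vertical below 0.15 rad and linear speed of each of stamped, plain below 0.02 m/s and height (world z) of each of stamped_mid, plain_mid below 0.045 m and (y of stamped_mid in the frame of line above 0.07 m or y of stamped_mid in the frame of line below -0.07 m) and (y of plain_mid in the frame of line above 0.07 m or y of plain_mid in the frame of line below -0.07 m)), for 0.2 s.
2. the stamped carton lies centred across the dispatch line (angle between stamped's own x axis and vertical below 0.15 rad and linear speed of stamped below 0.02 m/s and height (world z) of stamped_mid below 0.045 m and y of stamped_mid in the frame of line between -0.02 and 0.02 m and x of stamped_mid in the frame of line between -0.11 and 0.11 m), for 0.2 s.
At the end, for the whole second after the job is handed in: Both cartons lie at rest, own x axis within 0.15 rad of straight up. The stamped one's centre is within 20 mm of the line's centre line and 110 mm of its middle along it; the plain one's is over 70 mm from the centre line and within 200 mm of where it stood (all of step 2 and angle between plain's own x axis and vertical below 0.15 rad and linear speed of plain below 0.02 m/s and height (world z) of plain_mid below 0.045 m and (y of plain_mid in the frame of line above 0.07 m or y of plain_mid in the frame of line below -0.07 m) and distance of plain_mid from where it was at the start of the episode below 0.2 m); the robot touches nothing.
It fails at once if a carton is lifted or carried (height (world z) of any of stamped_mid, plain_mid above 0.085 m or (angle between stamped's own z axis and vertical above 1.45 rad and height (world z) of stamped_mid above 0.055 m) or (angle between plain's own z axis and vertical above 1.45 rad and height (world z) of plain_mid above 0.055 m)).
It fails at once if the plain carton is pushed onto the dispatch line (not (y of plain_mid in the frame of line above 0.07 m or y of plain_mid in the frame of line below -0.07 m)).
It fails at once if the bottle, beaker or rack is disturbed (moved more than 20 mm or tipped) (distance of any of bottle, beaker, rack from where it was at the start of the episode above 0.02 m or angle between any of bottle, beaker, rack's own z axis and vertical above 0.3 rad).
It also fails if it takes over 64 s, if anything falls off the work surface, if the arm or the gripper's body presses on something with over 40 N, if the wrist force passes 120 N, or if a joint passes its speed limit or range.

## Working session

There is one attempt and no reset: what is moved stays moved. The work goes in short steps, Python scripts to look and compute and a tool call to move; the robot and the scene stay as the last step left them, time stands still between calls to the robot, and variables do not carry over. Pictures are saved under pics/ and viewed, about 8 in all and at most 12, crops included, and the job is handed in when it is done.

Besides the shell and the picture viewer there is one more tool, called after "Request:" by a JSON object that holds its "op" and its "data", one argument or row to a line. carry_out: Moves the arm, as the interface text tells. Its arguments: {"type":"object","properties":{"targets":{"type":"array","items":{"type":"array","items":{"type":"number"}}}},"required":["targets"]}

```bash
mkdir -p pics; ls; python3 - <<'E'
from bench import robot
import cv2,numpy as np,pickle
o=robot.get_obs();print(o)
for n in("scene","side"):
    s=robot.snapshot(n);cv2.imwrite(f"pics/{n}0.png",s["image"][:,:,::-1]);pickle.dump(s,open(f"pics/{n}0.pkl","wb"))
    print(n,s["camera_matrix"],s["distortion"],np.round(s["pose"],3))
E
```

```text
pics
{'time': 0.0, 'joint_positions': array([ 1.16691371e+00,  8.79177174e-02,  1.37220699e+00, -4.11988130e-05,
        1.68358803e+00, -1.03102589e-01]), 'qvel': array([ 0.00043289,  0.00200045, -0.00067815,  0.00139771,  0.0008451 ,
        0.00069588]), 'joint_torque': array([-5.80701908e-04, -3.40179527e+01, -3.02430689e+01,  7.18572945e-02,
        3.28462792e-02, -1.36943545e-04]), 'tool_pos': array([0.16275468, 0.52480885, 0.20434853]), 'ee_rot': array([-1.65458754,  1.56867585, -1.95537216]), 'wrist_force': array([ 0.54327094,  0.48946699, -0.15055496]), 'wrist_torque': array([ 0.01140621, -0.00010381, -0.01347664]), 'width': 0.09452174337800408}
scene [[603.13726009   0.         313.61942114]
 [  0.         603.13726009 239.2135723 ]
 [  0.           0.           1.        ]] [-0.06355476  0.          0.          0.          0.        ] [[ 0.303 -0.794  0.527  1.438]
 [ 0.953  0.247 -0.176 -0.261]
 [ 0.009  0.555  0.832  1.359]
 [ 0.     0.     0.     1.   ]]
side [[523.42679108   0.         313.5828464 ]
 [  0.         523.42679108 236.54360192]
 [  0.           0.           1.        ]] [-0.0752207  0.         0.         0.         0.       ] [[ 0.999 -0.005 -0.037  0.569]
 [-0.028  0.533 -0.846 -1.031]
 [ 0.024  0.846  0.532  0.705]
 [ 0.     0.     0.     1.   ]]
```

View pics/scene0.png

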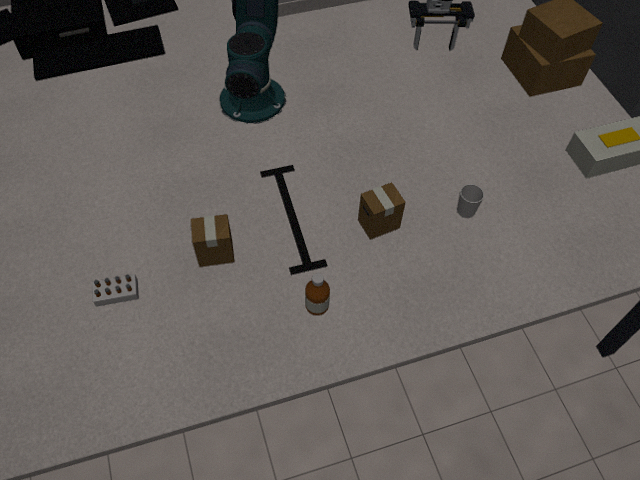

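View pics/side0.png

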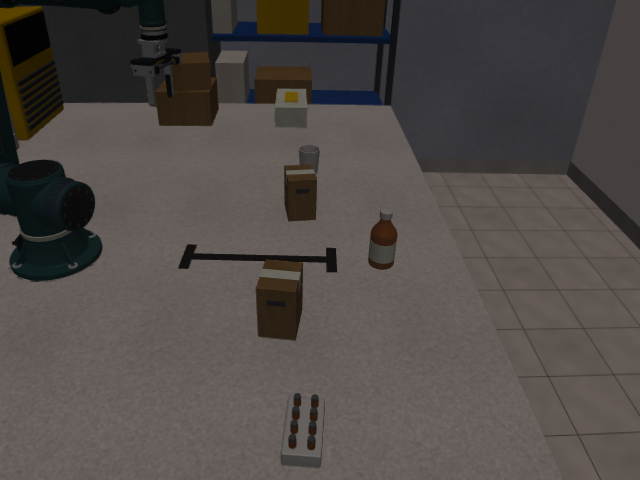

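Scene: the line runs from (277,171) to (308,267); one carton is at (212,240), right of the line, and the other at (381,210), left of it. The bottle is at (317,297), the beaker at (470,200) and the rack at (116,289). Next I'll zoom in for the corners.

```bash
cat > h.py <<'E'
import cv2,numpy as np,pickle
def ray(s,uv):
    n=cv2.undistortPoints(np.array(uv,float).reshape(-1,1,2),s["camera_matrix"],np.array(s["distortion"],float)).reshape(-1,2)
    T=s["pose"];d=np.c_[n[:,0],-n[:,1],-np.ones(len(n))]@T[:3,:3].T
    return T[:3,3],d
def at_z(s,uv,z=0.):
    c,d=ray(s,uv);return c+d*((z-c[2])/d[:,2])[:,None]
def proj(s,P):
    T=s["pose"];q=(np.array(P,float)-T[:3,3])@T[:3,:3]
    q=q*[1,-1,-1]
    return cv2.projectPoints(q,np.zeros(3),np.zeros(3),s["camera_matrix"],np.array(s["distortion"],float))[0].reshape(-1,2)
def box(x,y,yaw):
    c,t=np.cos(yaw),np.sin(yaw)
    return np.array([[x+c*a-t*b,y+t*a+c*b,z] for z in(0,.12) for a,b in((-.037,-.047),(.037,-.047),(.037,.047),(-.037,.047))])
def crop(im,r,k,name):
    x0,y0,x1,y1=r;cv2.imwrite(name,cv2.resize(im[y0:y1,x0:x1,::-1],None,fx=k,fy=k,interpolation=cv2.INTER_CUBIC))
E
python3 - <<'E'
from h import *
s=pickle.load(open("pics/scene0.pkl","rb"))
crop(s["image"],(180,155,420,320),3.3,"pics/c1.png")
print(at_z(s,[(277,171),(308,267)]).round(3))
print("bottle,beaker,rack base",at_z(s,[(317,307),(467,211),(117,295)]).round(3))
E
```

```text
[[ 0.317 -0.003  0.   ]
 [ 0.657 -0.015  0.   ]]
bottle,beaker,rack base [[ 0.776 -0.028  0.   ]
 [ 0.615  0.468  0.   ]
 [ 0.591 -0.507  0.   ]]
```

View pics/c1.png

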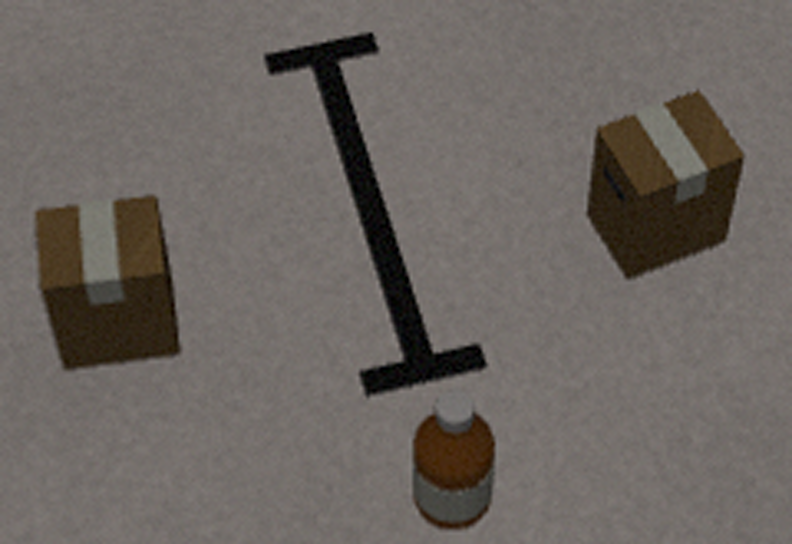

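Crop: the left-of-line carton has top corners (600,128), (638,195), (743,157), (700,92) and far base corners (629,277), (725,240). The right-of-line carton has top corners (36,211), (42,290), (166,274), (157,196) and far base corners (66,368), (179,352). Now I'll fit poses to these.

```bash
python3 - <<'E'
from h import *
from scipy.optimize import least_squares
s=pickle.load(open("pics/scene0.pkl","rb"))
D={"L":({4:(600,128),5:(638,195),6:(743,157),7:(700,92),1:(629,277),2:(725,240),0:(588,213)},[.5,.2,0]),
"R":({4:(36,211),5:(42,290),6:(166,274),7:(157,196),1:(66,368),2:(179,352)},[.6,-.25,0])}
for n,(d,g) in D.items():
    k=list(d);uv=np.array([d[i] for i in k])/3.3+[180,155]
    r=least_squares(lambda p:(proj(s,box(*p)[k])-uv).ravel(),g);print(n,r.x.round(4),np.abs(r.fun).max().round(2))
print(at_z(s,np.array([(322,52),(424,371)])/3.3+[180,155]).round(4))
E
```

```text
L [0.5836 0.2132 0.1137] 1.18
R [ 0.544  -0.2355 -0.1419] 1.15
[[ 0.3161 -0.0014  0.    ]
 [ 0.6585 -0.0137  0.    ]]
```

```bash
cat >> h.py <<'E'
from scipy.spatial.transform import Rotation as Ro
def go(o,target):
    R=Ro.from_euler("xyz",o["ee_rot"]).as_matrix()
    print("p",o["tool_pos"].round(4),"tool axes in world:\n",R.T.round(3),"F",o["wrist_force"].round(2))
    print("yaw of tool y mod 180 deg",np.degrees(np.arctan2(R[1,1],R[0,1]))%180)
    if target is not None: print("shift cm",(R.T@(np.array(target)-o["tool_pos"])*100).round(2))
E
python3 - <<'E'
from h import *;from bench import robot
go(robot.get_obs(),[.668,.223,.2])
E
```

```text
p [0.1628 0.5248 0.2044] tool axes in world:
 [[-0.001 -0.002 -1.   ]
 [ 0.296  0.955 -0.002]
 [ 0.955 -0.296 -0.   ]] F [-0.54  1.21  0.7 ]
yaw of tool y mod 180 deg 72.76349384766583
shift cm [  0.46 -13.86  57.2 ]
```

Request:
{"op": "carry_out", "data": {
  "targets": [
    [1, 0, 0, 0, -7.9],
    [1, 0, 0, 0, -7.9],
    [1, 0, 0, 0, -7.9],
    [1, 0, -3.0, 3.9, 0],
    [1, 0, -3.0, 3.9, 0],
    [1, 0, -3.0, 3.9, 0],
    [1, 0, -3.0, 3.9, 0],
    [1, 0, -3.0, 3.9, 0],
    [1, 0, -3.0, 3.9, 0],
    [1, 0, -3.0, 3.9, 0],
    [1, 0, -3.0, 3.9, 0],
    [1, 0, -3.0, 3.9, 0],
    [1, 0, -3.0, 3.9, 0],
    [1, 0, -3.0, 3.9, 0],
    [1, 0, -3.0, 3.9, 0],
    [1, 0, 0, 0, 0],
    [1, 0, 0, 0, 0]
  ]
}}

```text
time: 1.8
tool_pos: [0.6687, 0.2193, 0.2032]
ee_rot: [3.102, 1.567, -3.07]
wrist_force: [-0.6, -0.3, -0.3]
width: 0.0002
```

```bash
python3 - <<'E'
from h import *;from bench import robot
go(robot.get_obs(),[.665,.2225,.11])
E
```

```text
p [0.6687 0.2193 0.2032] tool axes in world:
 [[-0.004 -0.    -1.   ]
 [-0.111  0.994  0.   ]
 [ 0.994  0.111 -0.004]] F [-0.55 -0.29 -0.3 ]
yaw of tool y mod 180 deg 96.3526593987845
shift cm [ 9.32  0.36 -0.3 ]
```

Request:
{"op": "carry_out", "data": {
  "targets": [
    [1, 3.1, 0.2, 0, 0],
    [1, 3.1, 0.2, 0, 0],
    [1, 3.1, 0, 0, 0],
    [1, 0, 0, -1.5, 0],
    [1, 0, 0, -1, 0],
    [1, 0, 0, -0.8, 0],
    [1, 0, 0, -0.8, 0],
    [1, 0, 0, -0.8, 0],
    [1, 0, 0, -0.8, 0],
    [1, 0, 0, -0.6, 0],
    [1, 0, 0, 0, 0]
  ]
}}

```text
time: 2.9
tool_pos: [0.6049, 0.2172, 0.1129]
ee_rot: [0.599, 1.57, 0.711]
wrist_force: [0.4, 0.5, 0.9]
width: 0.0006
```

```bash
python3 - <<'E'
from h import *;from bench import robot
go(robot.get_obs(),None)
s=robot.snapshot("side");crop(s["image"],(200,120,420,285),3,"pics/s1.png")
E
```

```text
p [0.6049 0.2172 0.1129] tool axes in world:
 [[ 0.     0.    -1.   ]
 [-0.113  0.994  0.   ]
 [ 0.994  0.113  0.   ]] F [0.4  0.46 0.88]
yaw of tool y mod 180 deg 96.46726554825379
```

View pics/s1.png

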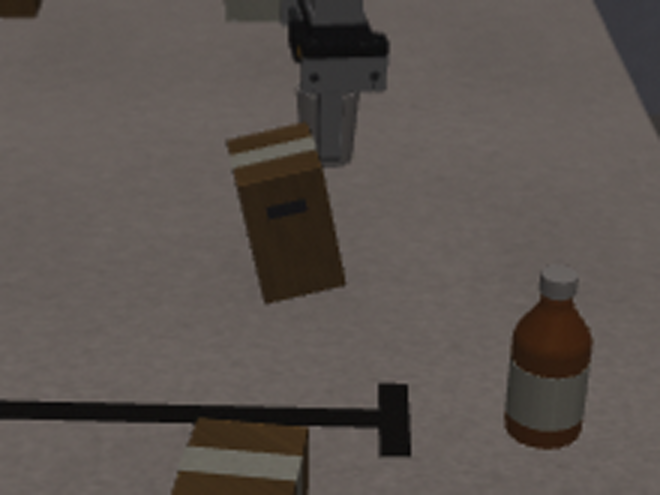

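The carton is leaning towards the robot by about 14°, with the fingertip at crop (335,160) on its upper far face. It tips without sliding, so I'll continue.

Request:
{"op": "carry_out", "data": {
  "targets": [
    [1, 0, 0, -0.6, 0],
    [1, 0, 0, -0.6, 0],
    [1, 0, 0, -0.6, 0],
    [1, 0, 0, -0.6, 0],
    [1, 0, 0, -0.6, 0],
    [1, 0, 0, -0.6, 0],
    [1, 0, 0, -0.6, 0],
    [1, 0, 0, 0, 0],
    [1, 0, 0, 0, 0],
    [1, 0, 0, 0, 0],
    [1, 0, 0, 0, 0]
  ]
}}

```text
time: 4.05
tool_pos: [0.5639, 0.2125, 0.1124]
ee_rot: [0.938, 1.571, 1.051]
wrist_force: [0.0, 0.5, 0.5]
width: 0.0005
```

```bash
python3 - <<'E'
from h import *;from bench import robot
go(robot.get_obs(),None)
s=robot.snapshot("side");crop(s["image"],(200,120,420,285),3,"pics/s2.png")
E
```

```text
p [0.5639 0.2125 0.1124] tool axes in world:
 [[ 0.     0.    -1.   ]
 [-0.112  0.994  0.   ]
 [ 0.994  0.112  0.   ]] F [0.04 0.46 0.5 ]
yaw of tool y mod 180 deg 96.45771302860618
```

View pics/s2.png

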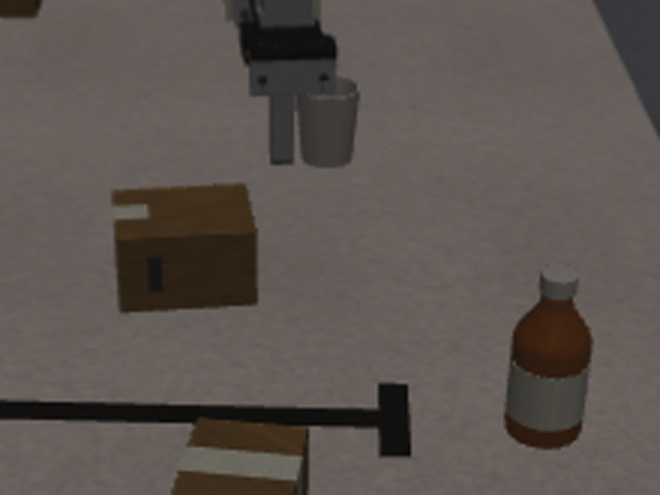

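The left carton lies flat at crop (185,245), tape end towards the robot, clear of the finger. Next is the right carton.

Request:
{"op": "carry_out", "data": {
  "targets": [
    [1, -4.5, 0, 0, 0],
    [1, -4.5, 0, 0, 0],
    [1, 0, 0, 0, 7.3],
    [1, 0, 0, 0, 7.3],
    [1, 0, -4.5, 1.25, 0],
    [1, 0, -4.5, 1.25, 0],
    [1, 0, -4.5, 1.25, 0],
    [1, 0, -4.5, 1.25, 0],
    [1, 0, -4.5, 1.25, 0],
    [1, 0, -4.5, 1.25, 0],
    [1, 0, -4.5, 1.25, 0],
    [1, 0, -4.5, 1.25, 0],
    [1, 0, -4.5, 1.25, 0],
    [1, 0, -4.2, 1.25, 0],
    [1, 0, 0, 0, 0],
    [1, 0, 0, 0, 0]
  ]
}}

```text
time: 5.7
tool_pos: [0.624, -0.2487, 0.2016]
ee_rot: [2.395, 1.569, 2.251]
wrist_force: [-0.2, 0.3, 0.4]
width: 0.0006
```

```bash
python3 - <<'E'
from h import *;from bench import robot
go(robot.get_obs(),[.625,-.247,.112])
s=robot.snapshot("scene");crop(s["image"],(180,120,420,300),3.3,"pics/c2.png");pickle.dump(s,open("pics/scene2.pkl","wb"))
E
```

```text
p [ 0.624  -0.2487  0.2016] tool axes in world:
 [[-0.001  0.001 -1.   ]
 [ 0.144  0.99   0.001]
 [ 0.99  -0.144 -0.001]] F [-0.25  0.32  0.35]
yaw of tool y mod 180 deg 81.74935888381017
shift cm [8.96 0.17 0.08]
```

View pics/c2.png

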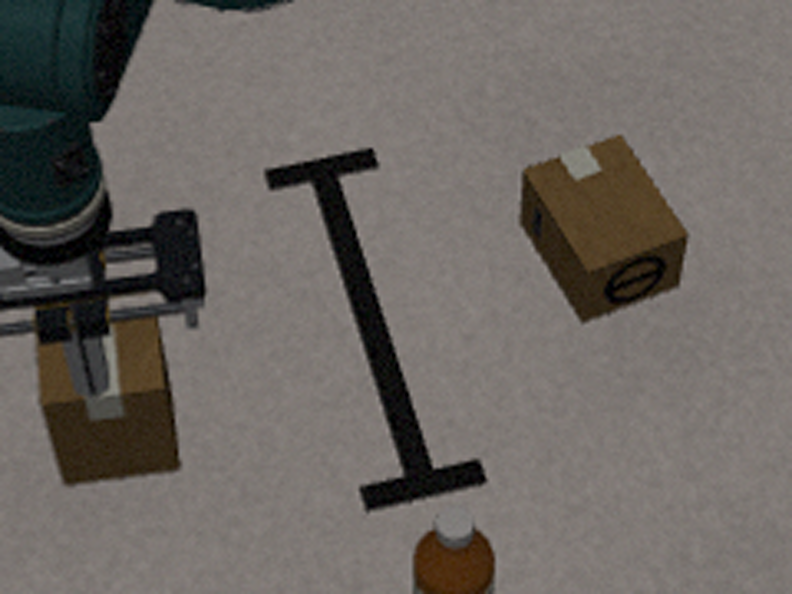

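The ring and bar show at (635,280) on the left carton's underside, so the left one is the stamped carton. Now I'll tip the right (plain) one the same way.

Request:
{"op": "carry_out", "data": {
  "targets": [
    [1, 3.0, 0.2, 0, 0],
    [1, 3.0, 0, 0, 0],
    [1, 3.0, 0, 0, 0],
    [1, 0, 0, -1.5, 0],
    [1, 0, 0, -1, 0],
    [1, 0, 0, -0.8, 0],
    [1, 0, 0, -0.8, 0],
    [1, 0, 0, -0.8, 0],
    [1, 0, 0, -0.8, 0],
    [1, 0, 0, -0.6, 0],
    [1, 0, 0, -0.6, 0],
    [1, 0, 0, -0.6, 0],
    [1, 0, 0, -0.6, 0],
    [1, 0, 0, -0.6, 0],
    [1, 0, 0, -0.6, 0],
    [1, 0, 0, -0.6, 0],
    [1, 0, 0, -0.6, 0],
    [1, 0, 0, 0, 0],
    [1, 0, 0, 0, 0],
    [1, 0, 0, 0, 0]
  ]
}}

```text
time: 7.75
tool_pos: [0.5207, -0.2309, 0.1125]
ee_rot: [0.491, 1.571, 0.349]
wrist_force: [-0.9, -0.3, -1.3]
width: 0.0
```

Request:
{"op": "carry_out", "data": {
  "targets": [
    [1, -4.5, 0, 0, 0],
    [1, -4.5, 0, 0, 0],
    [1, 0, 0, 0, 0],
    [1, 0, 0, 0, 0]
  ]
}}

```text
time: 8.15
tool_pos: [0.5215, -0.2313, 0.2042]
ee_rot: [-0.347, 1.567, -0.489]
wrist_force: [0.4, 0.3, -1.5]
width: 0.0004
```

```bash
python3 - <<'E'
from h import *;from bench import robot
go(robot.get_obs(),None)
s=robot.snapshot("side");crop(s["image"],(180,140,420,345),2.9,"pics/s3.png");pickle.dump(s,open("pics/side3.pkl","wb"))
E
```

```text
p [ 0.5215 -0.2313  0.2042] tool axes in world:
 [[ 0.003 -0.002 -1.   ]
 [ 0.141  0.99  -0.001]
 [ 0.99  -0.141  0.004]] F [ 0.38  0.28 -1.52]
yaw of tool y mod 180 deg 81.8747840169346
```

View pics/s3.png

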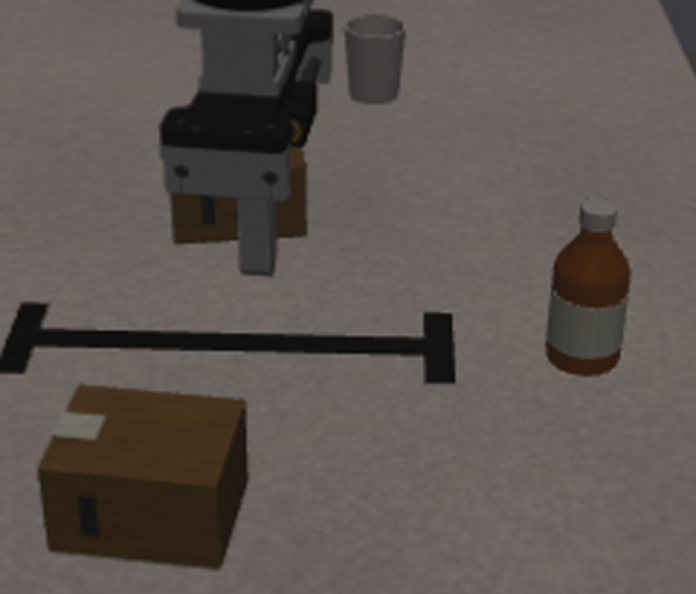

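Both lie on their near-facing sides, well off the line: plain at (145,480), stamped behind the gripper at (240,200). Now I'll fit the stamped carton's lying pose from the last scene picture.

```bash
cat >> h.py <<'E'
from scipy.optimize import least_squares
def lying(x,y,yaw):
    c,t=np.cos(yaw),np.sin(yaw)
    return np.array([[x+c*a-t*b,y+t*a+c*b,z] for z in(0,.074) for a,b in((-.06,-.047),(.06,-.047),(.06,.047),(-.06,.047))])
def fit(s,d,off,g,k=3.3):
    i=list(d);uv=np.array([d[j] for j in i])/k+off
    r=least_squares(lambda p:(proj(s,lying(*p)[i])-uv).ravel(),g);print("fit",r.x.round(4),np.abs(r.fun).max().round(2));return r.x
E
python3 - <<'E'
from h import *;from bench import robot
s=pickle.load(open("pics/scene2.pkl","rb"))
p=fit(s,{4:(523,172),7:(622,137),6:(687,236),5:(588,270),1:(584,322),2:(680,287)},[180,120],[.487,.2,.11])
n=np.array([-np.sin(p[2]),np.cos(p[2])])
o=robot.get_obs();print(o["joint_positions"].round(2))
go(o,[*(p[:2]+n*.085),.2])
print("target",p[:2]+n*.085,"delta",(p[:2]+n*.085-o["tool_pos"][:2]),"yaw deg",np.degrees(p[2]))
E
```

```text
fit [0.4821 0.1993 0.1283] 1.11
[-0.52  0.13  1.33  0.    1.68 -1.95]
p [ 0.5206 -0.2308  0.2021] tool axes in world:
 [[-0.     0.    -1.   ]
 [ 0.141  0.99   0.   ]
 [ 0.99  -0.141 -0.   ]] F [-0.07  0.73 -0.64]
yaw of tool y mod 180 deg 81.87045157045056
shift cm [  0.22  50.23 -12.17]
target [0.47118156 0.28357712] delta [-0.04943471  0.51441523] yaw deg 7.35320116581536
```

Request:
{"op": "carry_out", "data": {
  "targets": [
    [0, 0, 0, 0, 8.28],
    [0, 0, 0, 0, 8.28],
    [0, 0, 0, 0, 8.28],
    [0, 0, 0, 0, 8.28],
    [0, 0, 0, 0, 8.28],
    [0, 0, 0, 0, 8.28],
    [0, 0, 0, 0, 8.28],
    [0, 0, 0, 0, 8.28],
    [0, 0, 0, 0, 8.28],
    [0, 0, 0, 0, 0]
  ]
}}

```text
time: 9.2
tool_pos: [0.5197, -0.2304, 0.1998]
ee_rot: [-2.23, 1.566, 2.611]
wrist_force: [-0.3, -1.0, 0.6]
width: 0.0772
```

Request:
{"op": "carry_out", "data": {
  "targets": [
    [0, 0, 0.14, -4.3, 0],
    [0, 0, 0.14, -4.3, 0],
    [0, 0, 0.14, -4.3, 0],
    [0, 0, 0.14, -4.3, 0],
    [0, 0, 0.14, -4.3, 0],
    [0, 0, 0.14, -4.3, 0],
    [0, 0, 0.14, -4.3, 0],
    [0, 0, 0.14, -4.3, 0],
    [0, 0, 0.14, -4.3, 0],
    [0, 0, 0.14, -4.3, 0],
    [0, 0, 0.14, -4.3, 0],
    [0, 0, 0.14, -4.3, 0],
    [0, 0, 0, 0, 0],
    [0, 0, 0, 0, 0]
  ]
}}

```text
time: 10.6
tool_pos: [0.4704, 0.2833, 0.2009]
ee_rot: [-1.077, 1.568, -2.515]
wrist_force: [0.2, -0.3, -0.1]
width: 0.0939
```

```bash
python3 - <<'E'
from h import *;from bench import robot
go(robot.get_obs(),[.4712,.2836,.02])
s=robot.snapshot("scene");crop(s["image"],(180,120,420,300),3.3,"pics/c3.png");pickle.dump(s,open("pics/scene3.pkl","wb"))
E
```

```text
p [0.4704 0.2833 0.2009] tool axes in world:
 [[-0.002 -0.002 -1.   ]
 [ 0.991  0.132 -0.003]
 [ 0.132 -0.991  0.001]] F [ 0.18 -0.26 -0.09]
yaw of tool y mod 180 deg 7.591101900003838
shift cm [18.09  0.13 -0.04]
```

View pics/c3.png

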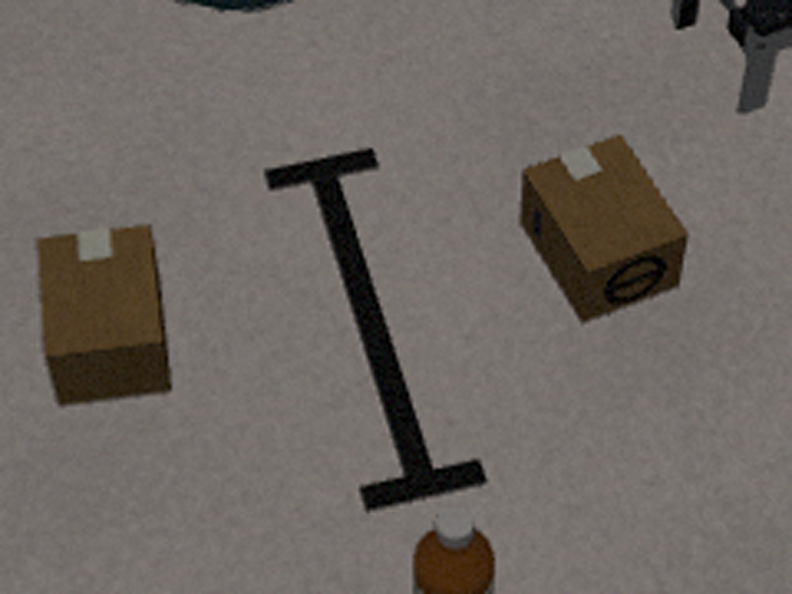

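The stamped carton is unmoved at (605,230) and the plain one lies at (105,315). I'll lower both open fingers at the stamped carton's left side and push.

Request:
{"op": "carry_out", "data": {
  "targets": [
    [0, 4.5, 0.1, 0, 0],
    [0, 4.5, 0, 0, 0],
    [0, 4.5, 0, 0, 0],
    [0, 4.4, 0, 0, 0],
    [0, 0, 0, 0, 0],
    [0, 0, 0, 1, 0],
    [0, 0, 0, 1, 0],
    [0, 0, 0, 0.7, 0],
    [0, 0, 0, 0.6, 0],
    [0, 0, 0, 0.6, 0],
    [0, 0, 0, 1, 0],
    [0, 0, 0, 1.2, 0],
    [0, 0, 0, 1.2, 0],
    [0, 0, 0, 1.2, 0],
    [0, 0, 0, 1.2, 0],
    [0, 0, 0, 1.2, 0],
    [0, 0, 0, 1.2, 0],
    [0, 0, 0, 1.2, 0],
    [0, 0, 0, 1.2, 0]
  ]
}}

```text
time: 12.55
tool_pos: [0.4907, 0.1382, 0.0233]
ee_rot: [-1.424, 1.57, -2.866]
wrist_force: [0.7, 2.4, 0.9]
width: 0.0936
```

Request:
{"op": "carry_out", "data": {
  "targets": [
    [0, 0, 0, 1.2, 0],
    [0, 0, 0, 1.2, 0],
    [0, 0, 0, 1.2, 0],
    [0, 0, 0, 1.2, 0],
    [0, 0, 0, 1, 0],
    [0, 0, 0, 0.7, 0],
    [0, 0, 0, 0.5, 0],
    [0, 0, 0, 0, 0],
    [0, 0, 0, 0, 0]
  ]
}}

```text
time: 13.45
tool_pos: [0.4998, 0.0696, 0.0235]
ee_rot: [0.108, 1.57, -1.334]
wrist_force: [-0.1, 0.5, 0.1]
width: 0.0941
```

```bash
python3 - <<'E'
from h import *;from bench import robot
go(robot.get_obs(),None)
s=robot.snapshot("scene");crop(s["image"],(180,120,420,300),3.3,"pics/c4.png");pickle.dump(s,open("pics/scene4.pkl","wb"))
E
```

```text
p [0.4998 0.0696 0.0235] tool axes in world:
 [[ 0.    -0.    -1.   ]
 [ 0.992  0.128  0.   ]
 [ 0.128 -0.992  0.001]] F [-0.08  0.5   0.14]
yaw of tool y mod 180 deg 7.343854107217465
```

View pics/c4.png

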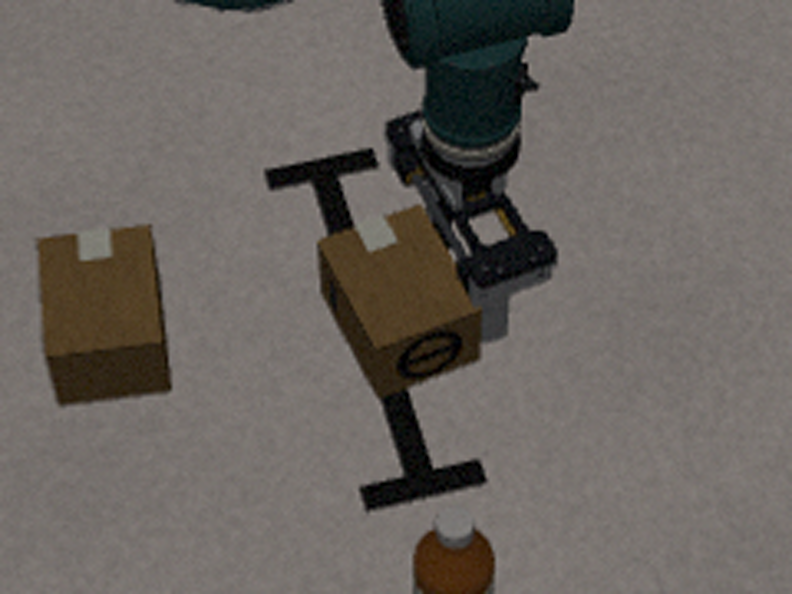

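The stamped carton is square to the fingers, with top corners (321,240), (377,348), (480,306), (421,205) and far base corners (387,400), (479,358). It is still slightly left of the line.

```bash
python3 - <<'E'
from h import *
s=pickle.load(open("pics/scene4.pkl","rb"))
p=fit(s,{4:(321,240),5:(377,348),6:(480,306),7:(421,205),1:(387,400),2:(479,358)},[180,120],[.5,.02,.12])
a,b=np.array([.3161,-.0014]),np.array([.6585,-.0137]);u=(b-a)/np.linalg.norm(b-a)
q=p[:2]-(a+b)/2;print("line frame",q@u,u[0]*q[1]-u[1]*q[0])
E
```

```text
fit [0.503  0.0147 0.1429] 2.07
line frame 0.014929116073522063 0.02278090940479439
```

Request:
{"op": "carry_out", "data": {
  "targets": [
    [0, 0, 0, 0.6, 0],
    [0, 0, 0, 0.6, 0],
    [0, 0, 0, 0.6, 0],
    [0, 0, 0, 0.3, 0],
    [0, 0, 0, 0.2, 0],
    [0, 0, 0, 0, 0],
    [0, 0, 0, 0, 0],
    [0, 0, 0, 0, 0],
    [0, 0, 0, -1, 0],
    [0, 0, 0, -4, 0],
    [0, 0, 0, -4.5, 0],
    [0, -4, 0, -4.5, 0],
    [0, -4, 0, -4, 0],
    [0, -4, 0, -3, 0],
    [0, 0, 0, 0, 0],
    [0, 0, 0, 0, 0]
  ]
}}

```text
time: 15.1
tool_pos: [0.4776, 0.2445, 0.1332]
ee_rot: [1.707, 1.568, 0.266]
wrist_force: [-0.1, 0.3, -1.3]
width: 0.0939
```

```bash
python3 - <<'E'
from h import *;from bench import robot
go(robot.get_obs(),None)
s=robot.snapshot("scene");crop(s["image"],(180,120,420,300),3.3,"pics/c5.png");pickle.dump(s,open("pics/scene5.pkl","wb"))
E
```

```text
p [0.4776 0.2445 0.1332] tool axes in world:
 [[ 0.003  0.001 -1.   ]
 [ 0.991  0.13   0.003]
 [ 0.13  -0.991 -0.   ]] F [-0.09  0.32 -1.34]
yaw of tool y mod 180 deg 7.476114494405911
```

View pics/c5.png

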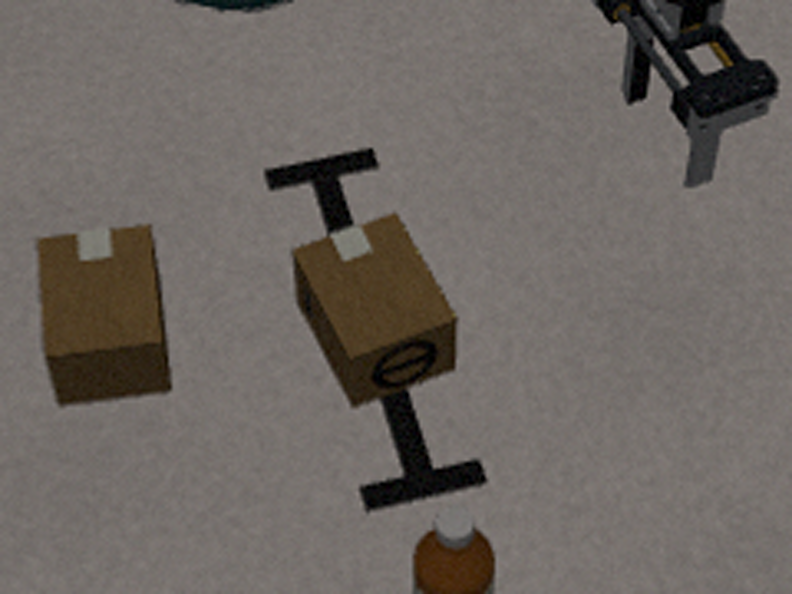

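The stamped carton now sits over the strip, with top corners (294,249), (351,359), (456,318), (398,213) and far base corners (356,406), (455,369). The gripper is clear of it.

```bash
python3 - <<'E'
from h import *;from bench import robot
s=pickle.load(open("pics/scene5.pkl","rb"))
a,b=np.array([.3161,-.0014]),np.array([.6585,-.0137]);u=(b-a)/np.linalg.norm(b-a)
for d,g in(({4:(294,249),5:(351,359),6:(456,318),7:(398,213),1:(356,406),2:(455,369)},[.5,0,.12]),({4:(37,240),5:(47,357),6:(164,341),7:(150,226),1:(60,405),2:(171,389)},[.45,-.22,-.14])):
    p=fit(s,d,[180,120],g);q=p[:2]-(a+b)/2;print("line frame",q@u,u[0]*q[1]-u[1]*q[0])
    if abs(p[1])<.1 and abs(u[0]*q[1]-u[1]*q[0])<.008: ok=True
    elif abs(p[1])<.1: ok=False
print(ok)
if ok: robot.close_job()
E
```

```text
fit [ 0.5059 -0.0078  0.1244] 1.06
line frame 0.01860567239144866 0.0004415794118936884
fit [ 0.4454 -0.2212 -0.135 ] 0.97
line frame -0.03418735171187561 -0.2150444615235314
True
the job is handed in; nothing more can be done
```

Both cartons are tipped over towards the robot, the stamped one is pushed onto the dispatch line, and the job is handed in; it reports no verdict. I hooked the closed fingertips behind the top of each carton to tip it. The ring and bar turned out to be on the left carton, so I pushed that one, lying on its side, across with two open fingers.

- **Stamped carton:** the last camera fit puts its centre about 0.4 mm off the line's centre line and 19 mm from its middle, all between the end bars. Corner residuals were about 1 pixel.
- **Plain carton:** it lies about 215 mm from the line's centre line, roughly 100 mm from where it stood.
- **Bystanders and robot:** the bottle was unmoved as far as the pictures show. The beaker and rack were outside the last picture, but the arm never went near them. The gripper was clear of everything when I handed in, at about 15 s of the 64 s allowed.

One check disagreed slightly. An earlier fit, made while the fingers partly hid the stamped carton, had residuals of 2 pixels and a yaw about 1° off the tool's. No check failed.

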